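# Take the peg basket off its deep hook and park it on the mat against the tiles

## Task

Take the orange peg basket down from its deep hook, lifting its handle right up past the hook's tip before drawing it away, so that the hook is not wrenched. Set it gently upright on the black rubber mat, a little short of the tiled upstand, let go, and then push it back until its flat back rests against the tiles, square to them and about midway across the mat. Keep both pegs in it, do not drop it, tip it over or ram it into the tiles, and leave the tub, jar, funnel and scoop where they are.

Things in the scene. Friction and masses are not known exactly. Their poses are not given: they have to be found in the camera images.
- upstand_face (a point): Fixed low kerb of white tiles (upstand) along the back of the ledge: 100 mm high (106 mm with its cap), 60 mm thick, 960 mm long. This point is at the foot of its front face, midway along; x points level into the kerb (away from the robot), y along it, z up. Posts at y = +-430 mm carry a steel rail (18 mm thick, centre 20 mm behind the face, 245 mm above the ledge) and the shelf
- shelf_edge (a point): Fixed wire shelf over the whole upstand: middle of its front edge, at its underside, 330 mm above the ledge and 18 mm in front of the upstand's face; axes as the upstand's. It overhangs the hook's back: a wide gripper coming straight down across the hung handle would strike it, so come in from the robot's side, tilted 25 to 45 degrees
- hook_trough (a point): Fixed deep J-hook of dark 8 mm steel rod, clipped over the rail. This point is the top of the rod midway in the trough, 213 mm above the ledge, 85 mm in front of the upstand's face; axes as the upstand's. The hook lies in its plane y = 0: shank at x = +23 mm (up 49 mm, then an arm back to the rail), free limb at x = -24 mm on the robot's side; 38 mm clear between them
- hook_tip (a point): Top of the hook's free upturned limb: 52 mm above the trough point and 25 mm nearer the robot
- mat_place (a point): Fixed black rubber mat, 4 mm thick, 140 mm (x) by 190 mm (y), lying on the ledge along the foot of the upstand, from 2 mm to 142 mm in front of its face. This point is on the mat's top, midway across it, 55 mm in front of the upstand's face, where the middle of the basket's underside belongs; axes as the upstand's
- basket_mid (a point): Orange plastic peg basket, loose, open on top: 110 mm (x) by 150 mm (y) by 85 mm high, walls 4 mm, straight flat sides, 0.25 to 0.5 kg. This point is its centre, 42.5 mm above its underside. +x points to its flat back (towards the upstand), -x to its front, z up. At the start it hangs from the hook by its handle, its underside 28 mm above the ledge
- handle_mid (a point): Middle of the top bar of the basket's fixed steel handle (not hinged): a round 10 mm bar along the basket's y, straight for 58 mm to either side, 190 mm above the basket's underside, then bent down to its ends at y = +-73 mm. The hook holds it here at the start, so grip it 35 to 40 mm to one side; the basket hangs level and can swing about the bar in the grip
- peg_a_mid (a point): Centre of a green clothes peg, 78 x 16 x 11 mm, 12 g, lying loose in the basket
- peg_b_mid (a point): Centre of the other green clothes peg, the same size, lying loose in the basket
- tub_mid (a point): Bystander: centre of the closed blue detergent tub, 127 x 132 mm, 160 mm high, standing near one end of the upstand
- jar_mid (a point): Bystander: centre of the glass jar with a steel screw lid, 84 mm across, 130 mm high, standing near the other end of the upstand
- funnel_mid (a point): Bystander: stainless funnel standing mouth down, 110 mm across, 105 mm high; point on its axis 50 mm up
- scoop_mid (a point): Bystander: white measuring scoop, cup 60 mm across and 42 mm high with a flat handle 85 mm long along its -x; point at the cup's centre

How it is judged:
By the outcome, as a careful person would: the job done as asked, in the order asked, and still so for the second after the job is handed in, with the robot touching nothing.
It also fails if it takes over 69 s, if anything falls off the work surface, if the arm or the gripper's body presses on something with over 40 N, if the wrist force passes 120 N, or if a joint passes its speed limit or range.

## Robot

A 6-joint arm with a two-finger parallel gripper is mounted at the origin on the work surface. World frame = base frame: x ahead of the robot, y to its left, z up, the work surface at z = 0. Lengths are in mm, angles in rad, forces in N, time in s.
With the tool pointing down it reaches from about 275 to 825 mm from the base axis. Payload 5.2 kg.
Tool frame: the origin (TCP) lies between the finger pads; the fingertips stand 19 mm ahead of it and the grasp point (between the pads) is the TCP; z points along the fingers, y is the line along which they close (so a half turn about z gives the same grasp; the last joint's range is limited). The gripper opens to 93 mm and grips with 3 to 60 N. Pads are 15 mm wide; open, the fingers measure 128 mm over their backs; the gripper's body (75 mm by 188 mm) begins 65 mm behind the grasp point.
Start: joints at [-1.352, 0.259, 1.535, -0, 1.348, -0.203], TCP at [225.192, -501.79, 213.353] pointing down, gripper open.
Joint ranges: [-3.14, 3.14], [-0.91, 2.08], [0.19, 2.58], [-1.22, 4.36], [0.22, 2.71], [-3.12, 3.12]. Speed limits (rad/s): [2.57, 2.57, 3.14, 3.14, 3.14, 3.14].

## Interface

Orientations are given as a unit quaternion [x, y, z, w].
In Python, from workcell import ctrl gives the robot as it stands.
- The arm moves only by the tool arm_command, never from a script. Its arguments are lists of equal length, an entry for each row: "linear": the shift along the tool's x, y, z in mm, a list of three; "twist": the turn, a rotation vector about the tool's x, y, z in degrees, a list of three; "fingers": the finger opening in mm, from 0 to 93. A call has exactly 10 rows; each row shifts and turns the commanded pose from where the row before left it, along the tool's axes as they then stand; what a row does not reach is not made up. A row lasts 1/8 s, in which the tool goes at most 62.5 mm and 10.7 degrees, less where a joint would pass 70% of its speed; a pose out of reach is approached as far as the arm can. A call with a gripper value outside its range is refused whole. The fingers move at their own pace and stop on an object; "grip_force" is the grip in N (left out, the last holds). Time passes only in rows, so rows that do not move let the fingers close, or fill a call up. It gives the time, the measured TCP pose, the force, the opening and the grip force at its end, in the units of the state.
- ctrl.observe(): the state, without advancing time (a new reading comes with each control period).
- ctrl.read_camera(name): name is "side" or "top"; returns the picture (384x512x3 uint8, red, green, blue); there is no depth.
- ctrl.get_calibration(name): a dict with "fx", "fy", "cx", "cy" (pixels), "k1" (the pictures are not rectified: a ray, as slopes to the right and down, at radius r is drawn at 1 + k1 r^2 times it, then the intrinsics apply), "camera_from_world" (4x4, takes a point from world to camera coordinates). Camera axes: x right, y up, looking along -z (the intrinsics and any distortion apply to the point x, -y, -z); pixel columns grow to the right and rows downward; lengths in mm; the calibration is good to about 2 mm. A picture is of the moment at which its call begins. get_calibration takes no time and is no camera call.
- ctrl.hand_in(): hands the job in; it is judged then, once.
Trained networks look in the newest picture that a camera, given by its name, has taken for a name from the list of things; names that differ only in an ending like _2 or _b are one class to them, and where a whole thing is asked for, a point or a joint stands for the part that bears it (a point fixed in the world has none). Each returns a list of dicts, best first, with "score" (0 to 1); they miss things now and then, are a little off and sometimes report something else, mostly with a low value. They report only what shows in the picture. A call takes as long as a camera call.
- ctrl.boxes_of(name, camera): "position" ([x, y, z] in mm, in the coordinates of the camera as it stood for that picture, good to about 4 mm: the middle of the surface that is visible of it).
- ctrl.trace(name, camera): "mask" (384x512 bool, what is visible of it).
The state is a dict: "time_s": time; "joints": joint angles; "qvel": joint speeds; "joint_efforts": joint torques, N m; "tcp_pos": TCP position; "eef_rot": TCP orientation; "contact_force": force on the tool from outside, world axes, zero at the start; "moment": the same for the moment, N m; "grip_width": finger opening in mm; "grasp_force": force on a finger pad.
Only numpy, scipy, OpenCV 4.12 (cv2) and the standard library are available. Lean on these libraries where they do the work, as an engineer would, in place of code of your own. Each camera call takes 0.05 s, during which the arm holds its last target. There are 200 camera calls.

## Working session

There is one attempt and no reset: what is moved stays moved. The work goes in short steps, Python scripts to look and compute and a tool call to move; the robot and the scene stay as the last step left them, time stands still between calls to the robot, and variables do not carry over. Pictures are saved under pics/ and viewed, at most 10 in all, crops included, and the job is handed in when it is done.

Besides the shell and the picture viewer there is one more tool, called after "Request:" in YAML: its name, and indented under it one key for each argument. arm_command: Moves the arm, as the interface text tells. Its arguments: {"type":"object","properties":{"linear":{"type":"array","items":{"type":"array","items":{"type":"number"}}},"twist":{"type":"array","items":{"type":"array","items":{"type":"number"}}},"fingers":{"type":"array","items":{"type":"number"}},"grip_force":{"type":"number"}},"required":["linear","twist","fingers"]}

```bash
mkdir -p pics; cat > h.py <<'E'
import numpy as np, cv2
from workcell import ctrl
from scipy.spatial.transform import Rotation as R
def snap(n,f=None):
    im=ctrl.read_camera(n)
    if f: cv2.imwrite('pics/'+f,im[:,:,::-1])
    return im
def T(n): return np.array(ctrl.get_calibration(n)["camera_from_world"])
def toworld(n,p): return (np.linalg.inv(T(n))@np.append(p,1))[:3]
def proj(n,P):
    c=ctrl.get_calibration(n); q=(T(n)@np.append(P,1))[:3]
    u=np.array([q[0],-q[1]])/-q[2]; u=u*(1+c["k1"]*(u@u))
    return np.array([c["fx"]*u[0]+c["cx"],c["fy"]*u[1]+c["cy"]])
E
python3 - <<'E'
from h import *
s=snap('side','s1.png');t=snap('top','t1.png')
cv2.imwrite('pics/both.png',cv2.resize(np.hstack([s,t]),(800,300))[:,:,::-1])
print(ctrl.observe())
for n in ('side','top'):
    c=ctrl.get_calibration(n);print(n,np.round(np.linalg.inv(T(n))[:3],2).tolist(),{k:c[k] for k in('fx','cx','cy','k1')})
    for o in ['upstand_face','hook_trough','hook_tip','mat_place','basket_mid','handle_mid','peg_a_mid','tub_mid','jar_mid','funnel_mid','scoop_mid','shelf_edge']:
        for d in ctrl.boxes_of(o,n)[:2]: print(o,round(d['score'],2),np.round(toworld(n,d['position'])).tolist(),np.round(proj(n,toworld(n,d['position']))).tolist())
E
```

```text
{'time_s': 0.1, 'joints': array([-1.35177771e+00,  2.59241104e-01,  1.53593040e+00, -1.00084972e-05,
        1.34802240e+00, -2.02771413e-01]), 'qvel': array([-1.00816542e-03, -3.47239763e-03, -3.26065187e-03, -4.53512949e-05,
        4.28595177e-04,  4.53330434e-04]), 'joint_efforts': array([ 2.59819921e-03, -4.38209116e+01, -2.84643441e+01,  7.21488451e-02,
        3.62708140e-02, -5.67305494e-05]), 'tcp_pos': array([ 225.09083891, -501.29521521,  212.63383152]), 'eef_rot': array([ 9.77843402e-01,  2.09336187e-01, -1.13834064e-05, -8.00556545e-04]), 'contact_force': array([0.76284265, 1.02183491, 0.73900374]), 'moment': array([-0.02847335, -0.0095152 , -0.02923642]), 'grasp_force': 0.0, 'grip_width': 92.7378407179132}
side [[-0.85, 0.32, -0.42, 189.44], [-0.53, -0.51, 0.68, 647.86], [0.0, 0.8, 0.6, 770.85]] {'fx': 385.0878951723806, 'cx': 256.3750804173931, 'cy': 189.64828859025062, 'k1': -0.020059498987024398}
upstand_face 0.85 [747.0, 182.0, 248.0] [155.0, 191.0]
upstand_face 0.53 [568.0, -299.0, 90.0] [313.0, 171.0]
hook_trough 0.68 [639.0, 104.0, 2.0] [220.0, 263.0]
hook_trough
[... 879 characters left out ...]
124.0, 258.0] [318.0, 153.0]
hook_tip 0.69 [648.0, -126.0, 257.0] [319.0, 154.0]
mat_place 0.91 [643.0, 96.0, 6.0] [231.0, 178.0]
basket_mid 0.68 [613.0, -122.0, 59.0] [308.0, 185.0]
handle_mid 0.85 [617.0, -124.0, 55.0] [308.0, 184.0]
handle_mid 0.45 [460.0, 313.0, 28.0] [152.0, 241.0]
peg_a_mid 0.64 [586.0, -132.0, 46.0] [311.0, 196.0]
tub_mid 0.6 [648.0, 314.0, 158.0] [140.0, 165.0]
jar_mid 0.6 [573.0, -318.0, 130.0] [387.0, 196.0]
funnel_mid 0.58 [467.0, 313.0, 27.0] [152.0, 239.0]
scoop_mid 0.69 [408.0, -282.0, 36.0] [366.0, 260.0]
scoop_mid 0.64 [647.0, 315.0, 156.0] [140.0, 166.0]
shelf_edge 0.78 [729.0, -23.0, 336.0] [274.0, 107.0]
shelf_edge 0.16 [645.0, 314.0, 156.0] [140.0, 166.0]
```

View pics/s1.png

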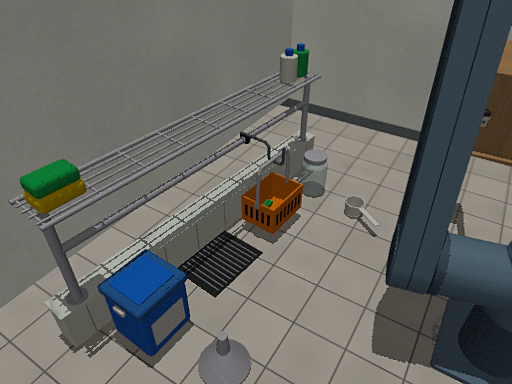

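View pics/t1.png

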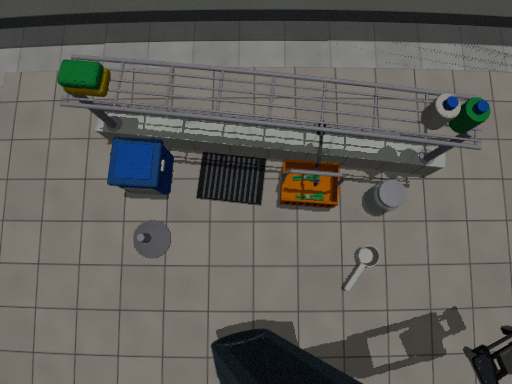

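The side view shows the basket hanging at about (272,200) with the hook above it, and the mat at (220,262). In the top view the mat is at (231,178), the basket at (310,184), and the handle bar runs from about (287,170) to (340,176). The kerb is yawed by roughly -6°. Next I'll measure this more exactly.

```bash
cat >> h.py <<'E'
def unproj(n,uv,z):
    c=ctrl.get_calibration(n); K=np.array([[c["fx"],0,c["cx"]],[0,c["fy"],c["cy"]],[0,0,1]])
    s=cv2.undistortPoints(np.float64([[uv]]),K,np.array([c["k1"],0,0,0.]))[0,0]
    W=np.linalg.inv(T(n)); d=W[:3,:3]@[s[0],-s[1],-1]; o=W[:3,3]
    return o+d*(z-o[2])/d[2]
E
python3 - <<'E'
from h import *
t=cv2.imread('pics/t1.png');s=cv2.imread('pics/s1.png')
a=cv2.resize(t[130:220,190:350],(800,450),interpolation=cv2.INTER_CUBIC)
b=cv2.resize(s[125:245,235:325],(450,600),interpolation=cv2.INTER_CUBIC)
cv2.imwrite('pics/ta.png',a);cv2.imwrite('pics/sb.png',b)
snap('top');m=ctrl.trace('mat_place','top')[0]['mask']
snap('side');ms=ctrl.trace('mat_place','side')[0]['mask']
for n,k in(('top',m),('side',ms)):
    v,u=np.nonzero(k); P=np.array([unproj(n,(x,y),4)[:2] for x,y in zip(u,v)],np.float32)
    print(n,cv2.minAreaRect(P),P.mean(0))
E
```

```text
Traceback (most recent call last):
  File "h.py", line 17, in unproj
    W=np.linalg.inv(T(n)); d=W[:3,:3]@[s[0],-s[1],-1]; o=W[:3,3]
                    ~^^^
  File "h.py", line 8, in T
    def T(n): return np.array(ctrl.get_calibration(n)["camera_from_world"])
                              ~~~~~~~~~~~~~~~~~~~~^^^
ValueError: time passes only in moves, steps and waits
```

View pics/ta.png

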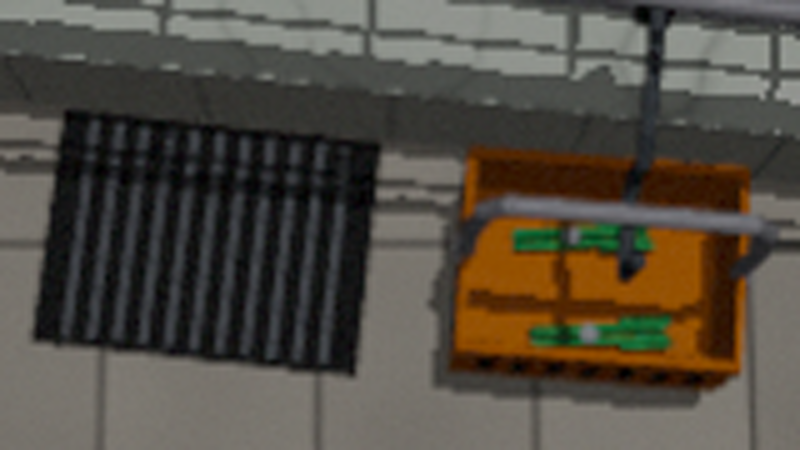

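View pics/sb.png

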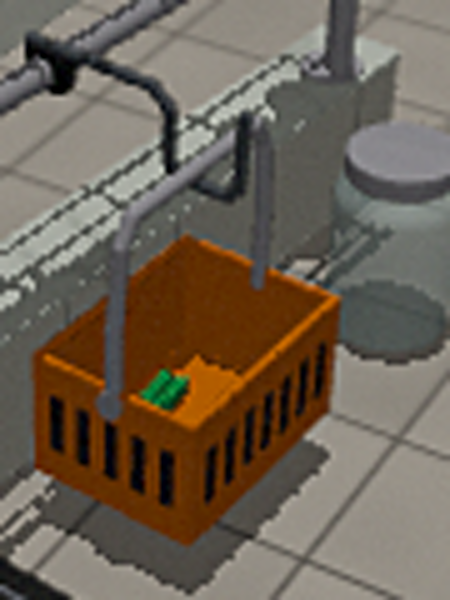

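The top crop shows the mat corners at (67,112), (381,143), (355,374) and (34,341), the bar from (505,203) to (760,222), and the hook tip near (630,268). In the side crop the hook tip is at (246,115), left of the bar's far bend, and both pegs are in the basket.

```bash
sed -i 's/^from workcell import ctrl/from workcell import ctrl\nimport functools\n@functools.cache\ndef cal(n): return ctrl.get_calibration(n)/; s/ctrl.get_calibration(n)\[/cal(n)[/; s/c=ctrl.get_calibration(n)/c=cal(n)/' h.py
python3 - <<'E'
from h import *
tc=lambda x,y:((x+.5)/5-.5+190,(y+.5)/5-.5+130)
sc=lambda x,y:((x+.5)/5-.5+235,(y+.5)/5-.5+125)
p=lambda l,n,c,z:print(l,np.round([unproj(n,q,z)[:2] for q in c],1).tolist())
p('mat','top',[tc(*q) for q in [(67,112),(381,143),(355,374),(34,341)]],4)
p('rim','top',[tc(*q) for q in [(467,150),(750,170),(740,372),(450,352)]],113)
p('bar','top',[tc(*q) for q in [(505,203),(760,222),(632,212)]],219)
p('tip','top',[tc(630,270)],265)
p('rimS','side',[sc(*q) for q in [(188,236),(340,298),(195,432),(36,355)]],113)
p('tipS','side',[sc(246,115)],265)
p('trS','side',[sc(205,192)],207)
snap('top');m=ctrl.trace('mat_place','top')[0]['mask']
snap('side');ms=ctrl.trace('mat_place','side')[0]['mask']
for n,k in(('top',m),('side',ms)):
    v,u=np.nonzero(k); P=np.array([unproj(n,(x,y),4)[:2] for x,y in zip(u,v)],np.float32)
    print(n,cv2.minAreaRect(P),P.mean(0))
E
```

```text
mat [[723.5, 179.8], [704.1, -6.2], [566.8, 9.0], [586.3, 195.4]]
rim [[672.0, -51.4], [661.2, -201.6], [553.2, -192.6], [564.0, -41.5]]
bar [[619.4, -63.6], [610.3, -183.5], [615.1, -123.2]]
tip [[578.8, -115.2]]
rimS [[658.4, -197.3], [551.9, -189.3], [562.8, -40.0], [670.9, -50.2]]
tipS [[580.2, -113.0]]
trS [[604.7, -117.7]]Traceback (most recent call last):
  File "<stdin>", line 12, in <module>
IndexError: list index out of range
```

```bash
cat >> h.py <<'E'
def ori(tilt,yaw,side=False):
    t,a=np.radians([tilt,yaw]); z=np.array([np.sin(t)*np.cos(a),np.sin(t)*np.sin(a),-np.cos(t)])
    x=np.array([-np.sin(a),np.cos(a),0]); y=np.cross(z,x)
    return np.c_[x,y,z] if not side else np.c_[-y,x,z]
def plan(p,Rt):
    o=ctrl.observe(); Rc=R.from_quat(o['eef_rot']); d=np.array(p)-o['tcp_pos']
    rv=(Rc.inv()*R.from_matrix(Rt)).as_rotvec(degrees=True)
    print('t',round(o['time_s'],2),'tcp',o['tcp_pos'].round(1),'q',o['joints'].round(2),'F',o['contact_force'].round(1),'w',round(o['grip_width'],1))
    print(' shift first',Rc.inv().apply(d).round(1),'rot',rv.round(2),np.linalg.norm(rv).round(1),'shift after rot',(np.array(Rt).T@d).round(1))
E
python3 - <<'E'
from h import *
Rt=ori(40,-4.5); print(Rt.round(3))
plan(np.array([615,-79,218])-170*Rt[:,2],Rt)
E
```

```text
[[ 0.078  0.764  0.641]
 [ 0.997 -0.06  -0.05 ]
 [ 0.     0.643 -0.766]]
t 1.6 tcp [ 225.2 -501.8  213.4] q [-1.35  0.26  1.53  0.    1.35 -0.2 ] F [ 0.  -0.4 -0.3] w 92.9
 shift first [ 432.9 -278.6 -134.9] rot [-36.04  21.38 -58.73] 72.1 shift after rot [452.1 275.3  54.9]
```

Request:
arm_command:
  linear:
    - [0,0,-45]
    - [0,0,-45]
    - [0,0,-45]
    - [43,-28,0]
    - [43,-28,0]
    - [43,-28,0]
    - [43,-28,0]
    - [43,-28,0]
    - [43,-28,0]
    - [43,-28,0]
  twist:
    - [0,0,0]
    - [0,0,0]
    - [0,0,0]
    - [0,0,0]
    - [0,0,0]
    - [0,0,0]
    - [0,0,0]
    - [0,0,0]
    - [0,0,0]
    - [0,0,0]
  fingers: [56,56,56,56,56,56,56,56,56,56]

```text
time_s: 2.85
tcp_pos: [420.2, -198.2, 348.5]
eef_rot: [0.978, 0.209, 0.0, 0.0]
contact_force: [1.4, 0.3, -1.1]
grip_width: 56.4
grasp_force: 0.0
```

Request:
arm_command:
  linear:
    - [43,-28,0]
    - [43,-28,0]
    - [0,0,0]
    - [0,0,0]
    - [0,0,0]
    - [0,0,0]
    - [0,0,0]
    - [0,0,0]
    - [0,0,0]
    - [0,0,0]
  twist:
    - [0,0,0]
    - [-4.5,2.7,-7.4]
    - [-4.5,2.7,-7.4]
    - [-4.5,2.7,-7.4]
    - [-4.5,2.7,-7.4]
    - [-4.5,2.7,-7.4]
    - [-4.5,2.7,-7.4]
    - [-4.5,2.7,-7.4]
    - [-4.5,2.7,-7.4]
    - [0,0,0]
  fingers: [56,56,56,56,56,56,56,56,56,56]

```text
time_s: 4.1
tcp_pos: [473.7, -113.8, 347.2]
eef_rot: [0.698, 0.633, 0.229, 0.244]
contact_force: [-0.6, -0.9, -0.1]
grip_width: 56.2
grasp_force: 0.0
```

```bash
python3 - <<'E'
from h import *
Rt=ori(40,-4.5)
plan(np.array([615,-79,218])-70*Rt[:,2],Rt)
E
```

```text
t 4.1 tcp [ 473.7 -113.8  347.2] q [-0.82 -0.36  1.99  0.52  1.03 -0.88] F [-0.6 -0.9 -0.1] w 56.2
 shift first [ 46.4  23.7 117.4] rot [-0.87  0.05 -1.12] 1.4 shift after rot [ 45.8  22.8 117.8]
```

Request:
arm_command:
  linear:
    - [15,8,15]
    - [15,8,15]
    - [16,8,15]
    - [0,0,15]
    - [0,0,15]
    - [0,0,15]
    - [0,0,15]
    - [0,0,12]
    - [0,0,0]
    - [0,0,0]
  twist:
    - [-0.9,0,-1.1]
    - [0,0,0]
    - [0,0,0]
    - [0,0,0]
    - [0,0,0]
    - [0,0,0]
    - [0,0,0]
    - [0,0,0]
    - [0,0,0]
    - [0,0,0]
  fingers: [56,56,56,56,56,56,56,56,56,56]

```text
time_s: 5.35
tcp_pos: [572.0, -74.3, 274.1]
eef_rot: [0.688, 0.639, 0.233, 0.252]
contact_force: [0.1, 0.3, 0.1]
grip_width: 56.0
grasp_force: 0.0
```

```bash
python3 - <<'E'
from h import *
Rt=ori(40,-4.5)
plan([615,-79,218],Rt)
s=snap('side');t=snap('top')
cv2.imwrite('pics/c3.png',np.hstack([cv2.resize(s[110:240,225:355],(400,400),interpolation=2),cv2.resize(t[130:230,260:360],(400,400),interpolation=2)])[:,:,::-1])
for n in('side','top'): print(n,proj(n,[615,-79,218]),proj(n,ctrl.observe()['tcp_pos']))
E
```

```text
t 5.35 tcp [572.  -74.3 274.1] q [-0.5  -0.12  2.02  0.46  0.64 -0.71] F [0.1 0.3 0.1] w 56.0
 shift first [-1.4 -3.  70.7] rot [ 0.1  -0.07  0.23] 0.3 shift after rot [-1.3 -2.9 70.7]
side [264.97419404 165.13659294] [279.42196558 152.01438566]
top [297.14319713 172.12692408] [297.62328578 185.93130022]
```

View pics/c3.png

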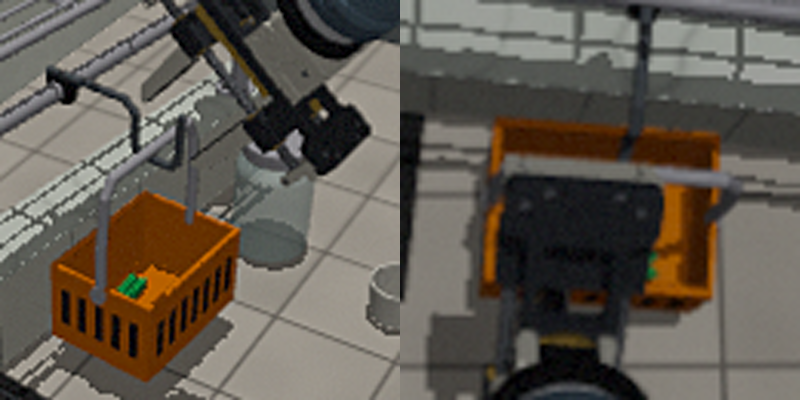

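The side view has the open fingers straddling the line to the bar, and the projected grasp point at crop (123,169) falls on it. The gripper body is to the left of the hook in the top view. I'll advance and close.

Request:
arm_command:
  linear:
    - [-0.5,-1.5,10]
    - [-0.5,-1.5,10]
    - [0,0,10]
    - [0,0,10]
    - [0,0,8]
    - [0,0,8]
    - [0,0,8]
    - [0,0,7]
    - [0,0,0]
    - [0,0,0]
  twist:
    - [0,0,0]
    - [0,0,0]
    - [0,0,0]
    - [0,0,0]
    - [0,0,0]
    - [0,0,0]
    - [0,0,0]
    - [0,0,0]
    - [0,0,0]
    - [0,0,0]
  fingers: [56,56,56,56,56,56,56,56,56,56]

```text
time_s: 6.7
tcp_pos: [615.0, -78.8, 217.5]
eef_rot: [0.688, 0.639, 0.233, 0.252]
contact_force: [0.5, 0.7, 0.0]
grip_width: 56.0
grasp_force: 0.0
```

Request:
arm_command:
  linear:
    - [0,0,0]
    - [0,0,0]
    - [0,0,0]
    - [0,0,0]
    - [0,0,0]
    - [0,0,0]
    - [0,0,0]
    - [0,0,0]
    - [0,0,0]
    - [0,0,0]
  twist:
    - [0,0,0]
    - [0,0,0]
    - [0,0,0]
    - [0,0,0]
    - [0,0,0]
    - [0,0,0]
    - [0,0,0]
    - [0,0,0]
    - [0,0,0]
    - [0,0,0]
  fingers: [46,38,32,28,24,20,17,14,11,8]
  grip_force: 8

```text
time_s: 7.95
tcp_pos: [615.0, -78.8, 217.4]
eef_rot: [0.688, 0.639, 0.232, 0.252]
contact_force: [0.1, -1.0, 0.1]
grip_width: 8.6
grasp_force: 0.0
```

```bash
python3 - <<'E'
from h import *
plan([615,-79,218],ori(40,-4.5)); o=ctrl.observe();print(o['grasp_force'],o['moment'])
s=snap('side');t=snap('top')
cv2.imwrite('pics/c4.png',np.hstack([cv2.resize(s[110:240,225:355],(400,400),interpolation=2),cv2.resize(t[130:230,260:360],(400,400),interpolation=2)])[:,:,::-1])
E
```

```text
t 7.95 tcp [615.  -78.8 217.4] q [-0.45  0.03  2.03  0.54  0.48 -0.79] F [ 0.1 -1.   0.1] w 8.6
 shift first [-0.2  0.4 -0.4] rot [ 0.09 -0.06  0.25] 0.3 shift after rot [-0.2  0.4 -0.4]
0.0 [0.04145491 0.23685092 0.01342331]
```

View pics/c4.png

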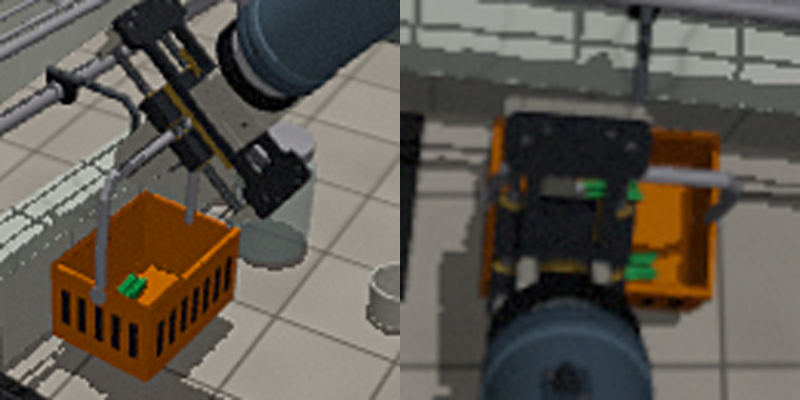

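The reading is 8.6 mm with no pad force. In the side view the bar appears to run in front of the fingers, so the grasp seems to have missed. I'll zoom in with projected marks.

```bash
python3 - <<'E'
from h import *
o=ctrl.observe();M=R.from_quat(o['eef_rot']).as_matrix();p=o['tcp_pos']
s=snap('side');t=snap('top')
def crop(im,n,u,v,w,h,k):
    a=cv2.resize(im[v:v+h,u:u+w],(w*k,h*k),interpolation=cv2.INTER_NEAREST).copy()
    for q,c in((p,(255,0,0)),(p+19*M[:,2],(255,0,255)),(p-60*M[:,2],(255,255,0))):
        x=proj(n,q);cv2.circle(a,tuple(int(i) for i in ((x-[u,v]+.5)*k)),3,c,-1)
    return a
cv2.imwrite('pics/c5.png',np.hstack([crop(s,'side',240,130,60,60,7),crop(t,'top',280,150,50,60,7)])[:,:,::-1])
E
```

```text
(no output)
```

View pics/c5.png

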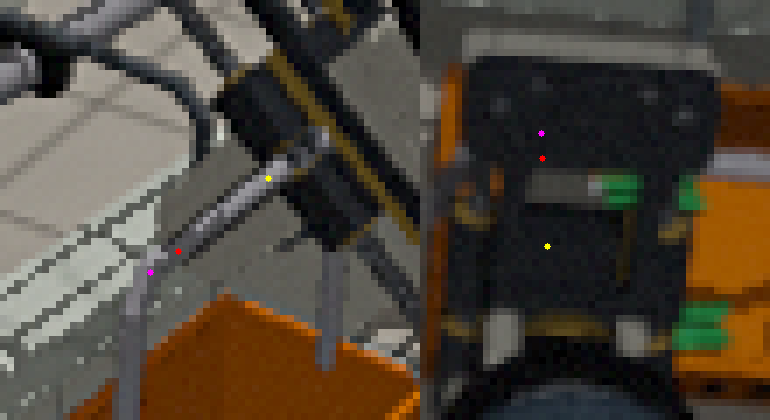

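Request:
arm_command:
  linear:
    - [0,0,0]
    - [0,0,0]
    - [0,0,0]
    - [0,0,0]
    - [0,0,0]
    - [0,0,0]
    - [0,0,0]
    - [0,0,0]
    - [0,0,0]
    - [0,0,0]
  twist:
    - [0,0,0]
    - [0,0,0]
    - [0,0,0]
    - [0,0,0]
    - [0,0,0]
    - [0,0,0]
    - [0,0,0]
    - [0,0,0]
    - [0,0,0]
    - [0,0,0]
  fingers: [7,6,5,4,3,2,1,1,1,1]
  grip_force: 10

```text
time_s: 9.4
tcp_pos: [615.0, -78.8, 217.4]
eef_rot: [0.688, 0.639, 0.233, 0.252]
contact_force: [-0.6, 0.6, -0.2]
grip_width: 1.0
grasp_force: 0.0
```

Empty: the fingers closed to 1 mm. I'll open, back off, and check the handle model against both views.

Request:
arm_command:
  linear:
    - [0,0,0]
    - [0,0,0]
    - [0,0,0]
    - [0,0,0]
    - [0,0,-15]
    - [0,0,-15]
    - [0,0,-20]
    - [0,0,-20]
    - [0,0,-20]
    - [0,0,0]
  twist:
    - [0,0,0]
    - [0,0,0]
    - [0,0,0]
    - [0,0,0]
    - [0,0,0]
    - [0,0,0]
    - [0,0,0]
    - [0,0,0]
    - [0,0,0]
    - [0,0,0]
  fingers: [20,40,56,56,56,56,56,56,56,56]

```text
time_s: 10.65
tcp_pos: [557.1, -74.8, 288.9]
eef_rot: [0.688, 0.639, 0.233, 0.254]
contact_force: [-1.1, 0.6, -0.8]
grip_width: 55.6
grasp_force: 0.0
```

```bash
python3 - <<'E'
from h import *
s=snap('side');t=snap('top')
cv2.imwrite('pics/s6.png',s[:,:,::-1]);cv2.imwrite('pics/t6.png',t[:,:,::-1])
yv=np.array([.078,.997,0]);C=np.array([612,-121,218.])
pts=[C+k*yv for k in(-58,0,42,58)]+[C+[0,0,-105]+a*yv+b*np.array([.997,-.078,0]) for a in(75,-75) for b in(55,-55)]
def crop(im,n,u,v,w,h,k):
    a=cv2.resize(im[v:v+h,u:u+w],(w*k,h*k),interpolation=cv2.INTER_NEAREST).copy()
    for q in pts:
        x=proj(n,q);cv2.circle(a,tuple(int(i) for i in ((x-[u,v]+.5)*k)),2,(255,0,255),-1)
    return a
cv2.imwrite('pics/c6.png',np.hstack([crop(s,'side',240,128,67,88,6),crop(t,'top',278,140,66,88,6)])[:,:,::-1])
E
```

```text
(no output)
```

View pics/c6.png

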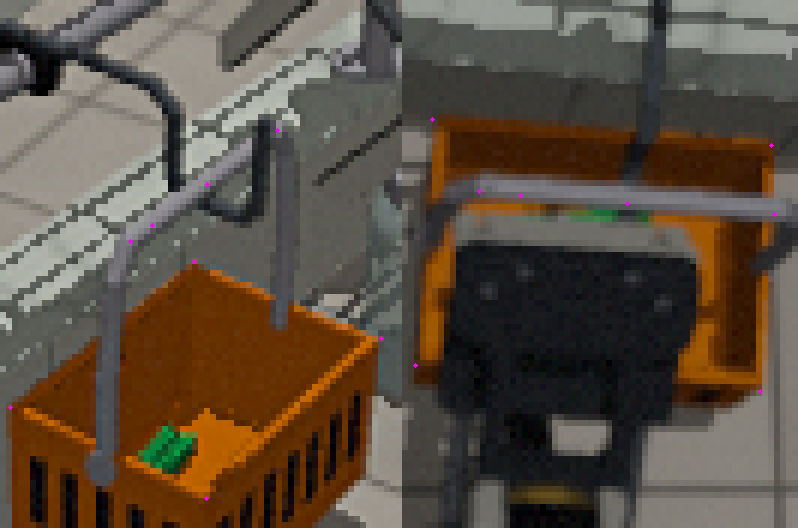

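The bar model fits both views to within 2 px, so the surprise must be in the gripper's own geometry. I'll mark where its tips and body should be.

```bash
python3 - <<'E'
from h import *
o=ctrl.observe();M=R.from_quat(o['eef_rot']).as_matrix();p=o['tcp_pos'];print(p)
s=cv2.imread('pics/s6.png');t=cv2.imread('pics/t6.png')
f=lambda x,y,z:p+M@[x,y,z]
G=[(f(0,0,0),(0,0,255)),(f(0,0,19),(255,0,255))]+[(f(0,y,19),(0,255,0)) for y in(-45.5,-28,28,45.5)]+[(f(x,y,-65),(0,255,255)) for x in(-37.5,37.5) for y in(-94,94)]
def crop(im,n,u,v,w,h,k):
    a=cv2.resize(im[v:v+h,u:u+w],(w*k,h*k),interpolation=cv2.INTER_NEAREST)
    for q,c in G:
        x=proj(n,q);print(n,x.round(1));cv2.circle(a,tuple(int(i) for i in ((x-[u,v]+.5)*k)),3,c,-1)
    return a
cv2.imwrite('pics/c7.png',np.hstack([crop(s,'side',235,60,110,130,4),crop(t,'top',270,130,85,130,4)]))
E
```

```text
[557.10645626 -74.50373827 286.80157461]
side [284.9 149.3]
side [280.5 152.8]
side [291.7 167.4]
side [287.4 161.8]
side [273.5 143.9]
side [269.2 138.3]
side [333.6 161.5]
side [285.1  98.6]
side [318.1 176.1]
side [266.8 109.7]
top [298.2 191.7]
top [298.  187.2]
top [295.9 204.7]
top [296.7 198.1]
top [299.3 176. ]
top [300.1 168.7]
top [312.2 246.5]
top [324.3 167.6]
top [276.9 244. ]
top [284.1 164.7]
```

View pics/c7.png

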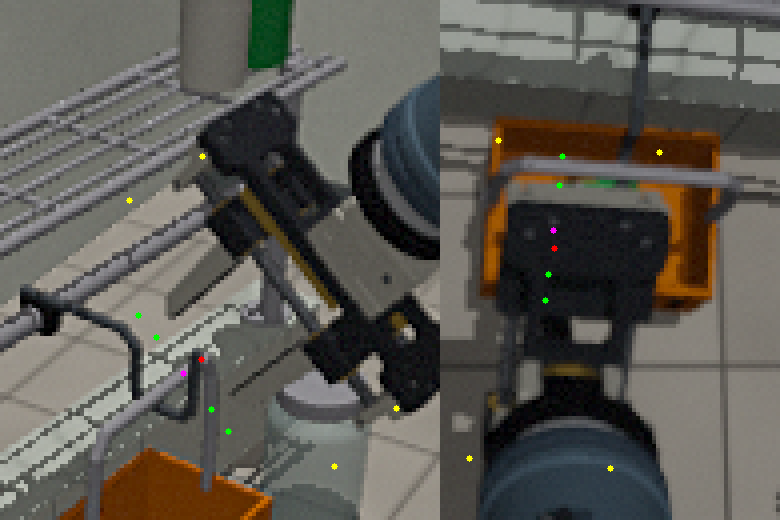

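This view settles it. The actual fingertips, at about (172,305) and (235,390) in the side crop, fall roughly 25 mm short of the projected marks along the tool's z. The real grasp point is therefore about 25 mm behind the reported TCP, and the earlier closing stopped short of the bar. I'll advance further this time.

Request:
arm_command:
  linear:
    - [4,2,20]
    - [0,0,20]
    - [0,0,20]
    - [0,0,15]
    - [0,0,10]
    - [0,0,8]
    - [0,0,6]
    - [0,0,5]
    - [0,0,4]
    - [0,0,0]
  twist:
    - [0,0,0]
    - [0,0,0]
    - [0,0,0]
    - [0,0,0]
    - [0,0,0]
    - [0,0,0]
    - [0,0,0]
    - [0,0,0]
    - [0,0,0]
    - [0,0,0]
  fingers: [56,56,56,56,56,56,56,56,56,56]

```text
time_s: 12.0
tcp_pos: [628.4, -75.8, 204.8]
eef_rot: [0.688, 0.639, 0.232, 0.252]
contact_force: [0.3, 0.6, -0.5]
grip_width: 56.0
grasp_force: 0.0
```

Request:
arm_command:
  linear:
    - [0,0,2]
    - [0,0,2]
    - [0,0,0]
    - [0,0,0]
    - [0,0,0]
    - [0,0,0]
    - [0,0,0]
    - [0,0,0]
    - [0,0,0]
    - [0,0,0]
  twist:
    - [0,0,0]
    - [0,0,0]
    - [0,0,0]
    - [0,0,0]
    - [0,0,0]
    - [0,0,0]
    - [0,0,0]
    - [0,0,0]
    - [0,0,0]
    - [0,0,0]
  fingers: [50,42,34,28,24,20,16,12,9,6]
  grip_force: 8

```text
time_s: 13.25
tcp_pos: [630.8, -75.9, 201.6]
eef_rot: [0.688, 0.639, 0.232, 0.252]
contact_force: [-1.3, 0.6, -1.6]
grip_width: 9.8
grasp_force: 8.0
```

Gripped: 9.8 mm and 8 N, though probably near the tips. I'll reseat it a little deeper and then squeeze harder.

Request:
arm_command:
  linear:
    - [0,0,0]
    - [0,0,0]
    - [0,0,4]
    - [0,0,4]
    - [0,0,0]
    - [0,0,0]
    - [0,0,0]
    - [0,0,0]
    - [0,0,0]
    - [0,0,0]
  twist:
    - [0,0,0]
    - [0,0,0]
    - [0,0,0]
    - [0,0,0]
    - [0,0,0]
    - [0,0,0]
    - [0,0,0]
    - [0,0,0]
    - [0,0,0]
    - [0,0,0]
  fingers: [24,24,24,24,20,16,12,8,4,4]
  grip_force: 8

```text
time_s: 14.5
tcp_pos: [636.0, -76.3, 195.6]
eef_rot: [0.688, 0.639, 0.232, 0.252]
contact_force: [-0.1, 0.8, -0.4]
grip_width: 9.8
grasp_force: 8.0
```

Request:
arm_command:
  linear:
    - [0,0,0]
    - [0,0,0]
    - [0,0,0]
    - [0,0,0]
    - [0,1.3,-1.5]
    - [0,1.3,-1.5]
    - [0,1.3,-1.5]
    - [0,1.3,-1.5]
    - [0,1.3,-1.5]
    - [0,1.3,-1.5]
  twist:
    - [0,0,0]
    - [0,0,0]
    - [0,0,0]
    - [0,0,0]
    - [0,0,0]
    - [0,0,0]
    - [0,0,0]
    - [0,0,0]
    - [0,0,0]
    - [0,0,0]
  fingers: [4,4,4,4,4,4,4,4,4,4]
  grip_force: 50

```text
time_s: 15.75
tcp_pos: [636.3, -76.4, 207.8]
eef_rot: [0.688, 0.639, 0.232, 0.252]
contact_force: [-0.3, -0.2, -4.1]
grip_width: 8.7
grasp_force: 50.0
```

```bash
python3 - <<'E'
from h import *
plan([630,-76,270],ori(40,-4.5)); o=ctrl.observe();print(o['grasp_force'],o['moment'])
for n in('side','top'):
    snap(n)
    for q in ('basket_mid','peg_a_mid'):
        for d in ctrl.boxes_of(q,n)[:2]: print(n,q,round(d['score'],2),toworld(n,d['position']).round(1))
E
```

```text
t 15.75 tcp [636.3 -76.4 207.8] q [-0.42  0.08  2.    0.54  0.44 -0.77] F [-0.3 -0.2 -4.1] w 8.7
 shift first [ -0.2  35.3 -51.6] rot [ 0.09 -0.06  0.25] 0.3 shift after rot [ -0.1  35.2 -51.7]
50.0146347284317 [0.20199703 0.58276065 0.02747307]
side basket_mid 0.74 [607.6 -92.4  96.4]
top peg_a_mid 0.51 [ 582.9 -152.5   55.8]
top peg_a_mid 0.47 [ 676.7 -128.   262.6]
```

Free of the trough: it has risen 12 mm and carries 4.1 N. Next I'll lift it straight up past the tip.

Request:
arm_command:
  linear:
    - [0,3.86,-4.6]
    - [0,3.86,-4.6]
    - [0,3.86,-4.6]
    - [0,3.86,-4.6]
    - [0,3.86,-4.6]
    - [0,3.86,-4.6]
    - [0,3.86,-4.6]
    - [0,3.86,-4.6]
    - [0,3.86,-4.6]
    - [0,3.86,-4.6]
  twist:
    - [0,0,0]
    - [0,0,0]
    - [0,0,0]
    - [0,0,0]
    - [0,0,0]
    - [0,0,0]
    - [0,0,0]
    - [0,0,0]
    - [0,0,0]
    - [0,0,0]
  fingers: [4,4,4,4,4,4,4,4,4,4]

```text
time_s: 17.3
tcp_pos: [636.2, -76.3, 268.0]
eef_rot: [0.688, 0.639, 0.232, 0.252]
contact_force: [-0.2, 0.1, -4.6]
grip_width: 8.8
grasp_force: 50.0
```

```bash
python3 - <<'E'
from h import *
plan([636,-76,270],ori(40,-4.5)); o=ctrl.observe();print(o['grasp_force'],o['moment'])
s=snap('side','s8.png');
for q in('handle_mid','basket_mid'):
    for d in ctrl.trace(q,'side')[:2]:
        v,u=np.nonzero(d['mask']);print(q,d['score'],u.min(),u.max(),v.min(),v.max(),len(u))
t=snap('top','t8.png')
# orange extents and fitted corners, side: predict corners for bar lifted L, roll r
hsv=cv2.cvtColor(s,cv2.COLOR_RGB2HSV); m=((hsv[...,0]<18)&(hsv[...,1]>180)&(hsv[...,2]>60)).astype(np.uint8)
v,u=np.nonzero(m); h=cv2.convexHull(np.c_[u,v].astype(np.int32)); print(cv2.approxPolyDP(h,2.5,True)[:,0].tolist())
C=np.array([612,-121,0.]);yv=np.array([.078,.997,0]);xv=np.array([.997,-.078,0])
for L in(70,):
  print({(a,b,z):proj('side',C+a*yv+b*xv+[0,0,28+L+z]).round(0).tolist() for a in(75,-75) for b in(55,-55) for z in(0,85)})
E
```

```text
t 17.3 tcp [636.2 -76.3 268. ] q [-0.42  0.01  1.91  0.41  0.59 -0.62] F [-0.2  0.1 -4.6] w 8.8
 shift first [ 0.3  1.1 -1.6] rot [ 0.08 -0.06  0.25] 0.3 shift after rot [ 0.3  1.1 -1.6]
50.011736154556274 [ 0.10468137  0.57080245 -0.07511451]
basket_mid 0.67 240 304 135 214 2826
[[304, 165], [302, 189], [276, 213], [242, 201], [241, 176], [271, 155]]
{(75, 55, 0): [241.0, 200.0], (75, 55, 85): [241.0, 175.0], (75, -55, 0): [274.0, 215.0], (75, -55, 85): [275.0, 189.0], (-75, 55, 0): [272.0, 175.0], (-75, 55, 85): [273.0, 151.0], (-75, -55, 0): [303.0, 188.0], (-75, -55, 85): [305.0, 164.0]}
```

Basket corners match a level 70 mm lift to within 1–3 px, so the bar is clear above the tip. Now I'll draw it away.

Request:
arm_command:
  linear:
    - [0,-3.8,-3.2]
    - [0,-7.7,-6.4]
    - [0,-7.7,-6.4]
    - [0,-7.7,-6.4]
    - [0,-7.7,-6.4]
    - [0,-7.7,-6.4]
    - [0,-7.7,-6.4]
    - [0,-7.7,-6.4]
    - [0,-7.7,-6.4]
    - [0,-7.7,-6.4]
  twist:
    - [0,0,0]
    - [0,0,0]
    - [0,0,0]
    - [0,0,0]
    - [0,0,0]
    - [0,0,0]
    - [0,0,0]
    - [0,0,0]
    - [0,0,0]
    - [0,0,0]
  fingers: [4,4,4,4,4,4,4,4,4,4]

```text
time_s: 18.75
tcp_pos: [540.7, -69.2, 267.2]
eef_rot: [0.688, 0.639, 0.232, 0.252]
contact_force: [-0.0, 0.4, -3.0]
grip_width: 8.8
grasp_force: 50.0
```

```bash
cat >> h.py <<'E'
from scipy.optimize import least_squares
def hull(n,im):
    hsv=cv2.cvtColor(im,cv2.COLOR_RGB2HSV); m=((hsv[...,0]<18)&(hsv[...,1]>180)&(hsv[...,2]>60)).astype(np.uint8)
    m=cv2.morphologyEx(m,cv2.MORPH_OPEN,np.ones((2,2),np.uint8)); 
    k,l,st,_=cv2.connectedComponentsWithStats(cv2.dilate(m,np.ones((5,5),np.uint8)))
    m[l!=1+np.argmax(st[1:,4])]=0
    v,u=np.nonzero(m); return np.c_[u,v]
def sup(p,A): # support function over directions
    return (p@A).max(0)
A_=np.array([[np.cos(a),np.sin(a)] for a in np.linspace(0,2*np.pi,72,endpoint=False)]).T
def basket(guess,yaw=-5,fz=None,cams=('side','top')):
    S={n:sup(hull(n,snap(n)).astype(float),A_)+.4 for n in cams}
    def res(q):
        x,y,z,w,rx=q; Rm=R.from_euler('zyx',[w,0,rx],degrees=True).as_matrix() 
        z=z if fz is None else fz
        K=[np.array([x,y,z])+Rm@[a,b,c] for a in(-55,55) for b in(-75,75) for c in(-42.5,42.5)]
        return np.concatenate([sup(np.array([proj(n,k) for k in K]),A_)-S[n] for n in cams]+[[rx*.1]])
    r=least_squares(res,[*guess,yaw,0],loss='soft_l1'); print('basket x,y,z,yaw,roll',r.x.round(1),'rms',np.sqrt(np.mean(r.fun**2)).round(2)); return r.x
E
python3 - <<'E'
from h import *
o=ctrl.observe();plan([540,-70,268],ori(40,-4.5))
basket([515,-115,140])
E
```

```text
t 18.75 tcp [540.7 -69.2 267.2] q [-0.54 -0.18  2.09  0.49  0.65 -0.77] F [-0.   0.4 -3. ] w 8.8
 shift first [-0.9  0.  -1.1] rot [ 0.09 -0.06  0.25] 0.3 shift after rot [-0.9  0.  -1.1]
basket x,y,z,yaw,roll [ 527.8 -143.3  105.6  -10.    -5.4] rms 15.61
```

Request:
arm_command:
  linear:
    - [6,0,0]
    - [14,0,0]
    - [20,0,0]
    - [24,0,0]
    - [26,0,0]
    - [26,0,0]
    - [24,0,0]
    - [20,0,0]
    - [14,0,0]
    - [6,0,0]
  twist:
    - [0,0,0]
    - [0,0,0]
    - [0,-0.25,0.3]
    - [0,-0.25,0.3]
    - [0,-0.25,0.3]
    - [0,-0.28,0.33]
    - [0,0,0]
    - [0,0,0]
    - [0,0,0]
    - [0,0,0]
  fingers: [4,4,4,4,4,4,4,4,4,4]

```text
time_s: 20.1
tcp_pos: [557.8, 111.7, 266.7]
eef_rot: [0.697, 0.63, 0.229, 0.255]
contact_force: [0.7, -0.4, -4.5]
grip_width: 8.7
grasp_force: 50.0
```

```bash
python3 - <<'E'
from h import *
plan([666,139,250],ori(40,-6.1))
for n in('side','top'):
    h=hull(n,snap(n));print(n,len(h),h.min(0),h.max(0),cv2.approxPolyDP(cv2.convexHull(h.astype(np.int32)),2.5,True)[:,0].tolist())
b=basket([532,90,140],cams=('side',)); 
E
```

```text
t 20.1 tcp [557.8 111.7 266.7] q [ 0.08 -0.09  2.01 -0.23  0.54  0.33] F [ 0.7 -0.4 -4.5] w 8.7
 shift first [38.1 69.6 80.3] rot [ 0.08 -0.16  0.29] 0.3 shift after rot [38.7 69.5 80.1]
side 2955 [224 198] [298 275] [[298, 221], [297, 241], [262, 275], [225, 254], [224, 227], [263, 198], [287, 208]]
top 1362 [221 187] [267 237] [[267, 191], [262, 237], [224, 231], [221, 199], [224, 187]]
basket x,y,z,yaw,roll [ 5.392e+02  5.880e+01  1.178e+02 -7.300e+00  2.000e-01] rms 0.81
```

```bash
python3 - <<'E'
from h import *
basket([532,66,140],cams=('side',),fz=139)
basket([532,66,140],cams=('side',),fz=130)
E
```

```text
basket x,y,z,yaw,roll [527.6  74.   72.1  -3.5   6.4] rms 1.51
basket x,y,z,yaw,roll [ 5.3240e+02  6.6200e+01  4.5726e+03 -4.9000e+00  4.3000e+00] rms 1.3
```

Request:
arm_command:
  linear:
    - [3,5,4]
    - [4,8,7]
    - [4,9,8]
    - [5,10,9]
    - [5,10,9]
    - [5,9,8]
    - [5,8,7]
    - [4,5,4]
    - [2,4,3]
    - [1,2,2]
  twist:
    - [0,0,0]
    - [0,0,0]
    - [0,0,0]
    - [0,0,0]
    - [0,0,0]
    - [0,0,0]
    - [0,0,0]
    - [0,0,0]
    - [0,0,0]
    - [0,0,0]
  fingers: [4,4,4,4,4,4,4,4,4,4]

```text
time_s: 21.6
tcp_pos: [654.0, 138.5, 265.2]
eef_rot: [0.697, 0.63, 0.229, 0.255]
contact_force: [0.3, -0.0, -4.5]
grip_width: 8.4
grasp_force: 50.0
```

```bash
python3 - <<'E'
from h import *
plan([666,139,175],ori(40,-6.1))
for z in(125,135,145): basket([640,95,140],cams=('side',),fz=z)
E
```

```text
t 21.6 tcp [654.  138.5 265.2] q [ 0.12  0.1   1.82 -0.28  0.55  0.42] F [ 0.3 -0.  -4.5] w 8.4
 shift first [  1.9 -49.   76.6] rot [ 0.09 -0.07  0.25] 0.3 shift after rot [  1.7 -48.9  76.7]
basket x,y,z,yaw,roll [631.5  90.9  -5.4  -5.7   3.4] rms 0.55
basket x,y,z,yaw,roll [625.2  99.1 321.1  -3.2   5.5] rms 0.57
basket x,y,z,yaw,roll [618.2 106.7 138.   -1.8   7.2] rms 0.85
```

```bash
sed -i 's/\[\[rx\*.1\]\]/[[rx*.02,(q[2]-guess[2])*.1]]/' h.py; python3 - <<'E'
from h import *
for g in(139,135): basket([630,95,g],yaw=-6,cams=('side',))
h=hull('side',snap('side'));print(cv2.approxPolyDP(cv2.convexHull(h.astype(np.int32)),2,True)[:,0].tolist())
for rx in(0,4):
  Rm=R.from_euler('zyx',[-6.1,0,rx],degrees=True).as_matrix(); C=np.array([628.6,94.5,138.7])
  G=C+R.from_euler('z',-6.1,degrees=True).as_matrix()@[0,42,147.5]
  print(rx,[proj('side',G+Rm@[a,b-42,c-147.5]).round(0).tolist() for a in(-55,55) for b in(-75,75) for c in(-42.5,42.5)])
E
```

```text
basket x,y,z,yaw,roll [629.2  92.8 127.8  -5.2   4.1] rms 0.58
basket x,y,z,yaw,roll [628.8  93.3 128.4  -5.3   3.7] rms 0.48
[[259, 206], [259, 233], [222, 265], [187, 245], [184, 220], [220, 195], [229, 192]]
0 [[259.0, 230.0], [260.0, 204.0], [220.0, 264.0], [218.0, 238.0], [227.0, 212.0], [226.0, 187.0], [187.0, 243.0], [183.0, 217.0]]
4 [[257.0, 235.0], [258.0, 208.0], [216.0, 267.0], [216.0, 239.0], [225.0, 217.0], [224.0, 191.0], [183.0, 246.0], [181.0, 218.0]]
```

Request:
arm_command:
  linear:
    - [1,4,3.2]
    - [1,3.7,3.2]
    - [0,-4,4.8]
    - [0,-6,7.1]
    - [0,-6,7.1]
    - [0,-6,7.1]
    - [0,-6,7.1]
    - [0,-5,6]
    - [0,-4,4.8]
    - [0,-2.6,3.1]
  twist:
    - [0,0,0]
    - [0,0,0]
    - [0,0,0]
    - [0,0,0]
    - [0,0,0]
    - [0,0,0]
    - [0,0,0]
    - [0,0,0]
    - [0,0,0]
    - [0,0,0]
  fingers: [4,4,4,4,4,4,4,4,4,4]

```text
time_s: 23.15
tcp_pos: [664.0, 139.2, 203.2]
eef_rot: [0.697, 0.63, 0.229, 0.255]
contact_force: [0.0, 0.3, -3.4]
grip_width: 8.4
grasp_force: 50.0
```

```bash
python3 - <<'E'
from h import *
plan([666,139,175],ori(40,-6.1))
basket([639,95,68],yaw=-6,cams=('side',))
E
```

```text
t 23.15 tcp [664.  139.2 203.2] q [ 0.12  0.19  1.89 -0.38  0.4   0.52] F [ 0.   0.3 -3.4] w 8.4
 shift first [  0.1 -16.7  22.9] rot [ 0.08 -0.06  0.24] 0.3 shift after rot [  0.  -16.6  22.9]
basket x,y,z,yaw,roll [640.6  93.9  64.4  -5.4   4.4] rms 0.49
```

Request:
arm_command:
  linear:
    - [0,-1.3,1.5]
    - [0,-1.3,1.5]
    - [0,-1.3,1.5]
    - [0,-0.65,0.77]
    - [0,-0.65,0.77]
    - [0,-0.65,0.77]
    - [0,0,0]
    - [0,0,0]
    - [0,0,0]
    - [0,0,0]
  twist:
    - [0,0,0]
    - [0,0,0]
    - [0,0,0]
    - [0,0,0]
    - [0,0,0]
    - [0,0,0]
    - [0,0,0]
    - [0,0,0]
    - [0,0,0]
    - [0,0,0]
  fingers: [4,4,4,4,4,4,4,4,4,4]

```text
time_s: 24.45
tcp_pos: [664.0, 139.2, 194.7]
eef_rot: [0.697, 0.63, 0.229, 0.255]
contact_force: [0.8, -0.1, -3.2]
grip_width: 8.5
grasp_force: 50.0
```

Request:
arm_command:
  linear:
    - [0,0,0]
    - [0,0,0]
    - [0,-0.65,0.77]
    - [0,-0.65,0.77]
    - [0,-0.65,0.77]
    - [0,-0.65,0.77]
    - [0,0,0]
    - [0,0,0]
    - [0,0,0]
    - [0,0,0]
  twist:
    - [0,-1,-0.8]
    - [0,-0.9,-0.8]
    - [0,0,0]
    - [0,0,0]
    - [0,0,0]
    - [0,0,0]
    - [0,0,0]
    - [0,0,0]
    - [0,0,0]
    - [0,0,0]
  fingers: [4,4,4,4,4,4,4,4,4,4]

```text
time_s: 25.7
tcp_pos: [664.0, 139.0, 190.7]
eef_rot: [0.692, 0.635, 0.214, 0.269]
contact_force: [0.3, 0.3, -3.3]
grip_width: 8.4
grasp_force: 50.0
```

```bash
python3 - <<'E'
from h import *
basket([640,95,52],yaw=-6,cams=('side',)); print(ctrl.observe()['contact_force'])
E
```

```text
basket x,y,z,yaw,roll [640.   87.7  49.6  -5.2   3.1] rms 1.09
[ 0.0597916  -0.38850316 -3.61012973]
```

Request:
arm_command:
  linear:
    - [0,-0.65,0.77]
    - [0,-0.65,0.77]
    - [0,-0.65,0.77]
    - [0,0,0]
    - [0,0,0]
    - [0,0,0]
    - [0,0,0]
    - [0,0,0]
    - [0,0,0]
    - [0,0,0]
  twist:
    - [0,0,0]
    - [0,0,0]
    - [0,0,0]
    - [0,0,0]
    - [0,0,0]
    - [0,0,0]
    - [0,0,0]
    - [0,0,0]
    - [0,0,0]
    - [0,0,0]
  fingers: [4,4,4,4,4,4,4,4,4,4]

```text
time_s: 27.0
tcp_pos: [663.9, 138.9, 187.6]
eef_rot: [0.692, 0.635, 0.214, 0.269]
contact_force: [1.0, -0.2, -3.9]
grip_width: 8.1
grasp_force: 50.0
```

Request:
arm_command:
  linear:
    - [2,0,0]
    - [2,0,0]
    - [2,0,0]
    - [0,-0.65,0.77]
    - [0,-0.65,0.77]
    - [0,-0.65,0.77]
    - [0,0,0]
    - [0,0,0]
    - [0,0,0]
    - [0,0,0]
  twist:
    - [0,0,0]
    - [0,0,0]
    - [0,0,0]
    - [0,0,0]
    - [0,0,0]
    - [0,0,0]
    - [0,0,0]
    - [0,0,0]
    - [0,0,0]
    - [0,0,0]
  fingers: [4,4,4,4,4,4,4,4,4,4]

```text
time_s: 28.25
tcp_pos: [664.5, 144.7, 184.4]
eef_rot: [0.692, 0.635, 0.214, 0.269]
contact_force: [0.3, -0.3, -2.7]
grip_width: 9.0
grasp_force: 50.0
```

Request:
arm_command:
  linear:
    - [0,-0.65,0.77]
    - [0,-0.65,0.77]
    - [0,-0.65,0.77]
    - [0,0,0]
    - [0,0,0]
    - [0,0,0]
    - [0,0,0]
    - [0,0,0]
    - [0,0,0]
    - [0,0,0]
  twist:
    - [0,0,0]
    - [0,0,0]
    - [0,0,0]
    - [0,0,0]
    - [0,0,0]
    - [0,0,0]
    - [0,0,0]
    - [0,0,0]
    - [0,0,0]
    - [0,0,0]
  fingers: [4,4,4,4,4,4,4,4,4,4]

```text
time_s: 29.5
tcp_pos: [664.5, 144.6, 181.4]
eef_rot: [0.692, 0.635, 0.214, 0.269]
contact_force: [0.6, -0.5, -4.0]
grip_width: 8.4
grasp_force: 50.0
```

```bash
python3 - <<'E'
from h import *
basket([640,95,47],yaw=-6,cams=('side',)); print(ctrl.observe()['contact_force'],ctrl.observe()['moment'])
E
```

```text
basket x,y,z,yaw,roll [641.6  91.5  37.4  -5.3   5.1] rms 1.14
[-0.3278129  -0.66121459 -4.30174152] [ 0.20894951  0.61660521 -0.02799514]
```

Request:
arm_command:
  linear:
    - [0,-0.65,0.77]
    - [0,-0.65,0.77]
    - [0,-0.65,0.77]
    - [0,-0.65,0.77]
    - [0,-0.65,0.77]
    - [0,0,0]
    - [0,0,0]
    - [0,0,0]
    - [0,0,0]
    - [0,0,0]
  twist:
    - [0,0,0]
    - [0,0,0]
    - [0,0,0]
    - [0,0,0]
    - [0,0,0]
    - [0,0,0]
    - [0,0,0]
    - [0,0,0]
    - [0,0,0]
    - [0,0,0]
  fingers: [4,4,4,4,4,4,4,4,4,4]

```text
time_s: 30.8
tcp_pos: [664.5, 144.3, 176.3]
eef_rot: [0.692, 0.635, 0.214, 0.269]
contact_force: [-0.7, 0.8, -3.8]
grip_width: 8.5
grasp_force: 50.0
```

Request:
arm_command:
  linear:
    - [0,-0.65,0.77]
    - [0,-0.65,0.77]
    - [0,0,0]
    - [0,0,0]
    - [0,0,0]
    - [0,0,0]
    - [0,0,0]
    - [0,0,0]
    - [0,0,0]
    - [0,0,0]
  twist:
    - [0,0,0]
    - [0,0,0]
    - [0,0,0]
    - [0,0,0]
    - [0,0,0]
    - [0,0,0]
    - [0,0,0]
    - [0,0,0]
    - [0,0,0]
    - [0,0,0]
  fingers: [4,4,4,4,4,4,4,4,4,4]

```text
time_s: 32.05
tcp_pos: [664.4, 144.2, 174.3]
eef_rot: [0.692, 0.635, 0.214, 0.269]
contact_force: [0.5, -0.4, -3.9]
grip_width: 8.4
grasp_force: 50.0
```

Request:
arm_command:
  linear:
    - [0,-0.65,0.77]
    - [0,-0.65,0.77]
    - [0,-0.65,0.77]
    - [0,0,0]
    - [0,0,0]
    - [0,0,0]
    - [0,0,0]
    - [0,0,0]
    - [0,0,0]
    - [0,0,0]
  twist:
    - [0,0,0]
    - [0,0,0]
    - [0,0,0]
    - [0,0,0]
    - [0,0,0]
    - [0,0,0]
    - [0,0,0]
    - [0,0,0]
    - [0,0,0]
    - [0,0,0]
  fingers: [4,4,4,4,4,4,4,4,4,4]

```text
time_s: 33.3
tcp_pos: [665.8, 144.4, 173.5]
eef_rot: [0.692, 0.635, 0.215, 0.27]
contact_force: [-3.1, -0.9, 5.7]
grip_width: 8.9
grasp_force: 50.0
```

```bash
python3 - <<'E'
from h import *
basket([640,95,46],yaw=-6,cams=('side',)); print(ctrl.observe()['contact_force'],ctrl.observe()['moment'])
E
```

```text
basket x,y,z,yaw,roll [643.3  90.6  28.2  -5.5   5.4] rms 1.17
[-3.32794811 -0.42241054  6.16988701] [ 0.02501664 -0.05317239 -0.10163129]
```

Landed: the force went from -4 to +6 N. I'll ease up slightly, open, and retreat along the tool axis.

Request:
arm_command:
  linear:
    - [0,0.6,-0.7]
    - [0,0,0]
    - [0,0,0]
    - [0,0,0]
    - [0,0,0]
    - [0,0,0]
    - [0,0,0]
    - [0,0,-5]
    - [0,0,-10]
    - [0,0,-15]
  twist:
    - [0,0,0]
    - [0,0,0]
    - [0,0,0]
    - [0,0,0]
    - [0,0,0]
    - [0,0,0]
    - [0,0,0]
    - [0,0,0]
    - [0,0,0]
    - [0,0,0]
  fingers: [8,9,11,14,20,28,36,40,40,40]
  grip_force: 5

```text
time_s: 34.6
tcp_pos: [644.7, 147.2, 195.6]
eef_rot: [0.692, 0.635, 0.214, 0.269]
contact_force: [0.6, -0.4, 0.8]
grip_width: 40.3
grasp_force: 0.0
```

Request:
arm_command:
  linear:
    - [0,0,-15]
    - [0,0,-20]
    - [0,0,-25]
    - [0,0,-25]
    - [0,0,-25]
    - [0,0,-25]
    - [0,0,-25]
    - [0,0,-25]
    - [0,0,-20]
    - [0,0,0]
  twist:
    - [0,0,0]
    - [0,0,0]
    - [0,0,0]
    - [0,0,0]
    - [0,0,0]
    - [0,0,0]
    - [0,0,0]
    - [0,0,0]
    - [0,0,0]
    - [0,0,0]
  fingers: [50,50,50,50,50,50,50,50,50,50]

```text
time_s: 35.85
tcp_pos: [514.2, 168.4, 354.4]
eef_rot: [0.691, 0.635, 0.216, 0.269]
contact_force: [-0.6, 0.0, -0.2]
grip_width: 49.8
grasp_force: 0.0
```

```bash
python3 - <<'E'
from h import *
plan([480,105,150],ori(15,-6.1,True)); plan([480,105,150],-ori(15,-6.1,True)*[1,1,-1])
b=basket([640,95,46.5],yaw=-6)
for n in('side','top'):
    h=hull(n,snap(n,n+'10.png'));print(n,cv2.approxPolyDP(cv2.convexHull(h.astype(np.int32)),2,True)[:,0].tolist())
    Rm=R.from_euler('z',-6,degrees=True).as_matrix()
    print([proj(n,np.array([640,93,46.5])+Rm@[x,y,z]).round(0).tolist() for x in(-55,55) for y in(-75,75) for z in(-42.5,42.5)])
    for d in ctrl.boxes_of('peg_a_mid',n)[:3]: print(n,round(d['score'],2),toworld(n,d['position']).round(0))
E
```

```text
t 35.85 tcp [514.2 168.4 354.4] q [ 0.31 -0.17  1.86 -0.4   0.84  0.57] F [-0.6  0.  -0.2] w 49.8
 shift first [ -57.6 -155.1  140. ] rot [ 18.17  21.41 -86.97] 91.4 shift after rot [ 79.3 -66.7 190.4]
t 35.85 tcp [514.2 168.4 354.4] q [ 0.31 -0.17  1.86 -0.4   0.84  0.57] F [-0.6  0.  -0.2] w 49.8
 shift first [ -57.6 -155.1  140. ] rot [ 21.56 -18.29  89.8 ] 94.2 shift after rot [-79.3  66.7 190.4]
basket x,y,z,yaw,roll [636.6  97.   38.4  -5.5   1.6] rms 0.96
side [[256, 233], [256, 257], [220, 290], [188, 270], [185, 247], [224, 217]]
[[256.0, 253.0], [256.0, 230.0], [219.0, 287.0], [217.0, 264.0], [226.0, 235.0], [224.0, 213.0], [188.0, 266.0], [184.0, 243.0]]
top [[257, 159], [253, 199], [199, 193], [204, 154]]
[[255.0, 201.0], [255.0, 196.0], [204.0, 195.0], [199.0, 191.0], [259.0, 164.0], [259.0, 157.0], [209.0, 159.0], [204.0, 151.0]]
top 0.63 [608.  89.  21.]
top 0.21 [ 573. -319.  131.]
```

Request:
arm_command:
  linear:
    - [0,0,0]
    - [0,0,0]
    - [0,0,0]
    - [0,0,0]
    - [0,0,0]
    - [0,0,0]
    - [0,0,0]
    - [0,0,0]
    - [0,0,0]
    - [0,0,0]
  twist:
    - [1.82,2.14,-8.7]
    - [1.82,2.14,-8.7]
    - [1.82,2.14,-8.7]
    - [1.82,2.14,-8.7]
    - [1.82,2.14,-8.7]
    - [1.82,2.14,-8.7]
    - [1.82,2.14,-8.7]
    - [1.82,2.14,-8.7]
    - [1.82,2.14,-8.7]
    - [1.82,2.14,-8.7]
  fingers: [50,50,50,50,50,50,50,50,50,50]

```text
time_s: 37.4
tcp_pos: [515.1, 167.3, 350.9]
eef_rot: [0.051, 0.991, -0.009, 0.127]
contact_force: [0.2, -0.5, -0.2]
grip_width: 49.8
grasp_force: 0.0
```

```bash
python3 - <<'E'
from h import *
Rt=ori(15,-6.1,True);print(Rt.round(2))
plan([470,114,120],Rt); plan([520,109,28],Rt)
c=[unproj('top',q,89)[:2] for q in[(203.6,153.6),(257.4,158.6),(253.3,199.3),(198.8,193.3)]];print(np.round(c,1).tolist(),np.mean(c,0))
E
```

```text
[[-0.96  0.11  0.26]
 [ 0.1   0.99 -0.03]
 [-0.26  0.   -0.97]]
t 37.4 tcp [515.1 167.3 350.9] q [ 0.16  0.03  1.5  -0.07  1.36 -1.3 ] F [ 0.2 -0.5 -0.2] w 49.8
 shift first [ 96.4 -56.5 213.8] rot [-0.25 -0.38  0.22] 0.5 shift after rot [ 97.6 -57.8 212.9]
t 37.4 tcp [515.1 167.3 350.9] q [ 0.16  0.03  1.5  -0.07  1.36 -1.3 ] F [ 0.2 -0.5 -0.2] w 49.8
 shift first [ 71.  -55.8 315.5] rot [-0.25 -0.38  0.22] 0.5 shift after rot [ 72.9 -57.4 314.8]
[[695.4, 163.6], [681.0, 16.8], [569.4, 27.5], [585.8, 173.6]] [632.91996787  95.38615039]
```

Request:
arm_command:
  linear:
    - [12,-7,26]
    - [12,-7,26]
    - [12,-7,27]
    - [12,-7,27]
    - [12,-7,27]
    - [12,-7,27]
    - [12,-7,27]
    - [12,-7,26]
    - [0,0,0]
    - [0,0,0]
  twist:
    - [-0.25,-0.38,0.22]
    - [0,0,0]
    - [0,0,0]
    - [0,0,0]
    - [0,0,0]
    - [0,0,0]
    - [0,0,0]
    - [0,0,0]
    - [0,0,0]
    - [0,0,0]
  fingers: [50,50,50,50,50,50,50,50,50,50]

```text
time_s: 38.65
tcp_pos: [472.7, 116.5, 121.8]
eef_rot: [0.055, 0.99, -0.006, 0.132]
contact_force: [0.2, -0.1, 0.5]
grip_width: 50.3
grasp_force: 0.0
```

Request:
arm_command:
  linear:
    - [-3,0,12]
    - [-4,0,14]
    - [-4,0,14]
    - [-4,0,14]
    - [-4,0,14]
    - [-3,0,12]
    - [-2,0,10]
    - [-1,0,8]
    - [0,0,3]
    - [0,0,0]
  twist:
    - [0,0,0]
    - [0,0,0]
    - [0,0,0]
    - [0,0,0]
    - [0,0,0]
    - [0,0,0]
    - [0,0,0]
    - [0,0,0]
    - [0,0,0]
    - [0,0,0]
  fingers: [50,50,50,50,50,50,50,50,50,50]

```text
time_s: 39.9
tcp_pos: [521.7, 111.3, 30.0]
eef_rot: [0.055, 0.99, -0.006, 0.132]
contact_force: [-0.0, 0.7, -0.1]
grip_width: 49.9
grasp_force: 0.0
```

```bash
python3 - <<'E'
from h import *
Rt=ori(15,-6.1,True)
plan([520,108,28],Rt)
o=ctrl.observe();M=R.from_quat(o['eef_rot']).as_matrix();p=o['tcp_pos']
s=snap('side')[:,:,::-1].copy();t=snap('top')[:,:,::-1].copy()
f=lambda x,y,z:p+M@[x,y,z]
G=[(p,(0,0,255))]+[(f(0,y,19),(0,255,0)) for y in(-42.5,-25,25,42.5)]
def crop(im,n,u,v,w,h,k):
    a=cv2.resize(im[v:v+h,u:u+w],(w*k,h*k),interpolation=cv2.INTER_NEAREST)
    for q,c in G:
        x=proj(n,q);cv2.circle(a,tuple(int(i) for i in ((x-[u,v]+.5)*k)),2,c,-1)
    return a
cv2.imwrite('pics/c9.png',np.hstack([crop(s,'side',170,195,110,120,4),crop(t,'top',185,135,90,120,4)]))
E
```

```text
t 39.9 tcp [521.7 111.3  30. ] q [ 0.02  0.31  2.03 -0.06  0.54 -1.39] F [-0.   0.7 -0.1] w 49.9
 shift first [ 1.8 -3.5  1.5] rot [ 0.08  0.13 -0.24] 0.3 shift after rot [ 1.8 -3.4  1.5]
```

View pics/c9.png

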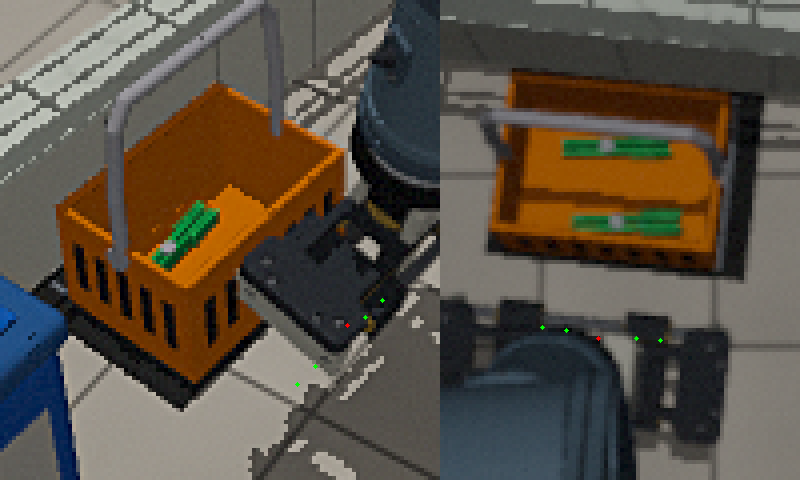

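Both pegs are in, and the basket stands upright and centred on the mat with a gap behind it. The gripper is in front of the basket, its carriages at (520,315) and (650,325) in the top crop. I'll approach and push gently.

Request:
arm_command:
  linear:
    - [-5.8,-2,1.5]
    - [-5.8,-2,1.5]
    - [-5.8,0,1.5]
    - [-5.8,0,1.5]
    - [-5.8,0,1.5]
    - [-4.8,0,1.3]
    - [-3,0,0.8]
    - [-3,0,0.8]
    - [0,0,0]
    - [0,0,0]
  twist:
    - [0,0,0]
    - [0,0,0]
    - [0,0,0]
    - [0,0,0]
    - [0,0,0]
    - [0,0,0]
    - [0,0,0]
    - [0,0,0]
    - [0,0,0]
    - [0,0,0]
  fingers: [50,50,50,50,50,50,50,50,50,50]

```text
time_s: 41.25
tcp_pos: [562.1, 102.8, 30.4]
eef_rot: [0.055, 0.99, -0.006, 0.132]
contact_force: [0.2, -0.9, 0.5]
grip_width: 49.9
grasp_force: 0.0
```

Request:
arm_command:
  linear:
    - [-1.9,0,0.5]
    - [-1.9,0,0.5]
    - [-1.9,0,0.5]
    - [-1.9,0,0.5]
    - [-1.9,0,0.5]
    - [-1.9,0,0.5]
    - [-1.9,0,0.5]
    - [0,0,0]
    - [0,0,0]
    - [0,0,0]
  twist:
    - [0,0,0]
    - [0,0,0]
    - [0,0,0]
    - [0,0,0]
    - [0,0,0]
    - [0,0,0]
    - [0,0,0]
    - [0,0,0]
    - [0,0,0]
    - [0,0,0]
  fingers: [50,50,50,50,50,50,50,50,50,50]

```text
time_s: 42.5
tcp_pos: [575.8, 101.3, 30.3]
eef_rot: [0.055, 0.99, -0.006, 0.131]
contact_force: [-2.7, 1.3, -0.8]
grip_width: 50.3
grasp_force: 1.1
```

```bash
cat >> h.py <<'E'
def rim():
    im=snap('top'); h=hull('top',im); h=h[h[:,1]<=200]
    x,y,w,hh=cv2.boundingRect(h.astype(np.int32))
    c=cv2.approxPolyDP(cv2.convexHull(h.astype(np.int32)),2.5,True)[:,0]
    # back rim edge: fit line through topmost orange pixels
    us=np.arange(x+5,x+w-5); vt=[h[h[:,0]==u,1].min() for u in us if (h[:,0]==u).any()]
    us=[u for u in us if (h[:,0]==u).any()]
    P=np.array([unproj('top',(u,v-.5),89)[:2] for u,v in zip(us,vt)]); k=np.polyfit(P[:,1],P[:,0],1)
    print('hull',c.tolist(),'back edge x at y=95:',np.polyval(k,95).round(1),'yaw',-np.degrees(np.arctan(k[0])).round(2))
E
python3 - <<'E'
from h import *
plan([580,100,28],ori(15,-6.1,True)); rim()
E
```

```text
t 42.5 tcp [575.8 101.3  30.3] q [ 0.    0.38  1.91 -0.05  0.58 -1.42] F [-2.7  1.3 -0.8] w 50.3
 shift first [-3.6 -0.8  3.4] rot [ 0.08  0.12 -0.24] 0.3 shift after rot [-3.6 -0.8  3.3]
hull [[257, 158], [253, 196], [199, 190], [204, 153]] back edge x at y=95: 691.4 yaw -6.25
```

In contact at about 3 N, with the basket square to the kerb. I'll push on slowly.

Request:
arm_command:
  linear:
    - [-1.9,0,0.5]
    - [-1.9,0,0.5]
    - [-1.9,0,0.5]
    - [-1.9,0,0.5]
    - [-1.9,0,0.5]
    - [-1.9,0,0.5]
    - [-1.9,0,0.5]
    - [0,0,0]
    - [0,0,0]
    - [0,0,0]
  twist:
    - [0,0,0]
    - [0,0,0]
    - [0,0,0]
    - [0,0,0]
    - [0,0,0]
    - [0,0,0]
    - [0,0,0]
    - [0,0,0]
    - [0,0,0]
    - [0,0,0]
  fingers: [50,50,50,50,50,50,50,50,50,50]

```text
time_s: 43.8
tcp_pos: [590.0, 99.7, 30.9]
eef_rot: [0.055, 0.99, -0.006, 0.132]
contact_force: [-0.6, -0.5, -1.2]
grip_width: 50.0
grasp_force: 0.3
```

Request:
arm_command:
  linear:
    - [-1,0,0.26]
    - [-1,0,0.26]
    - [-1,0,0.26]
    - [-1,0,0.26]
    - [-1,0,0.26]
    - [0,0,0]
    - [0,0,0]
    - [0,0,0]
    - [0,0,0]
    - [0,0,0]
  twist:
    - [0,0,0]
    - [0,0,0]
    - [0,0,0]
    - [0,0,0]
    - [0,0,0]
    - [0,0,0]
    - [0,0,0]
    - [0,0,0]
    - [0,0,0]
    - [0,0,0]
  fingers: [50,50,50,50,50,50,50,50,50,50]

```text
time_s: 45.05
tcp_pos: [594.9, 99.1, 30.7]
eef_rot: [0.055, 0.99, -0.006, 0.132]
contact_force: [-1.3, 0.5, 1.1]
grip_width: 49.9
grasp_force: 1.1
```

```bash
python3 - <<'E'
from h import *
plan([600,100,28],ori(15,-6.1,True)); rim()
E
```

```text
t 45.05 tcp [594.9  99.1  30.7] q [-0.    0.41  1.87 -0.04  0.6  -1.43] F [-1.3  0.5  1.1] w 49.9
 shift first [-4.   1.4  3.9] rot [ 0.09  0.16 -0.25] 0.3 shift after rot [-4.1  1.4  3.9]
hull [[258, 152], [255, 188], [200, 182], [205, 146]] back edge x at y=95: 711.1 yaw -6.39
```

Request:
arm_command:
  linear:
    - [-0.6,0,0.16]
    - [-0.6,0,0.16]
    - [-0.6,0,0.16]
    - [-0.6,0,0.16]
    - [-0.6,0,0.16]
    - [0,0,0]
    - [0,0,0]
    - [0,0,0]
    - [0,0,0]
    - [0,0,0]
  twist:
    - [0,0,0]
    - [0,0,0]
    - [0,0,0]
    - [0,0,0]
    - [0,0,0]
    - [0,0,0]
    - [0,0,0]
    - [0,0,0]
    - [0,0,0]
    - [0,0,0]
  fingers: [50,50,50,50,50,50,50,50,50,50]

```text
time_s: 46.35
tcp_pos: [598.0, 98.8, 30.7]
eef_rot: [0.055, 0.99, -0.006, 0.132]
contact_force: [-2.2, 1.3, 1.7]
grip_width: 50.0
grasp_force: 1.4
```

Request:
arm_command:
  linear:
    - [-0.6,0,0.16]
    - [-0.6,0,0.16]
    - [-0.6,0,0.16]
    - [-0.6,0,0.16]
    - [-0.6,0,0.16]
    - [0,0,0]
    - [0,0,0]
    - [0,0,0]
    - [0,0,0]
    - [0,0,0]
  twist:
    - [0,0,0]
    - [0,0,0]
    - [0,0,0]
    - [0,0,0]
    - [0,0,0]
    - [0,0,0]
    - [0,0,0]
    - [0,0,0]
    - [0,0,0]
    - [0,0,0]
  fingers: [50,50,50,50,50,50,50,50,50,50]

```text
time_s: 47.6
tcp_pos: [599.6, 98.6, 30.5]
eef_rot: [0.055, 0.99, -0.006, 0.13]
contact_force: [-9.4, 1.1, 7.0]
grip_width: 50.0
grasp_force: 4.3
```

The force has risen to 9 N and the basket has stopped, so it is seated against the tiles. I'll back straight off.

Request:
arm_command:
  linear:
    - [1,0,-0.26]
    - [1.9,0,-0.5]
    - [3.9,0,-1]
    - [5.8,0,-1.5]
    - [7.7,0,-2]
    - [9.7,0,-2.6]
    - [9.7,0,-2.6]
    - [9.7,0,-2.6]
    - [5,0,-20]
    - [5,0,-25]
  twist:
    - [0,0,0]
    - [0,0,0]
    - [0,0,0]
    - [0,0,0]
    - [0,0,0]
    - [0,0,0]
    - [0,0,0]
    - [0,0,0]
    - [0,0,0]
    - [0,0,0]
  fingers: [50,50,50,50,50,50,50,50,50,50]

```text
time_s: 48.85
tcp_pos: [527.6, 106.4, 71.0]
eef_rot: [0.055, 0.99, -0.006, 0.131]
contact_force: [-0.3, 0.4, 0.4]
grip_width: 50.1
grasp_force: 0.0
```

```bash
python3 - <<'E'
from h import *
plan([540,100,100],ori(15,-6.1,True)); rim()
im=snap('top','t11.png')
for q in[(258,150),(255,186),(200,180),(205,144)]:pass
h=hull('top',im);c=cv2.approxPolyDP(cv2.convexHull(h.astype(np.int32)),2.5,True)[:,0]
print([unproj('top',q,89)[:2].round(1).tolist() for q in c],np.mean([unproj('top',q,89)[:2] for q in c],0).round(1))
hs=cv2.cvtColor(im,cv2.COLOR_RGB2HSV);g=((abs(hs[...,0].astype(int)-70)<15)&(hs[...,1]>150)).astype(np.uint8)[130:220,190:270]
print('green',cv2.connectedComponentsWithStats(g)[2].tolist())
for o in('tub_mid','jar_mid','funnel_mid','scoop_mid'):
    for d in ctrl.boxes_of(o,'top')[:1]:print(o,toworld('top',d['position']).round(0))
E
```

```text
t 48.85 tcp [527.6 106.4  71. ] q [ 0.01  0.25  1.98 -0.05  0.65 -1.41] F [-0.3  0.4  0.4] w 50.1
 shift first [-20.1  -4.9 -24.6] rot [ 0.07  0.05 -0.24] 0.3 shift after rot [-20.1  -5.  -24.6]
hull [[259, 151], [255, 189], [200, 183], [205, 145]] back edge x at y=95: 715.3 yaw -5.97
[[702.3, 12.5], [597.3, 23.1], [613.9, 171.1], [719.7, 160.4]] [658.3  91.8]
green [[0, 0, 80, 90, 7035], [28, 31, 9, 4, 33], [40, 30, 13, 5, 55], [70, 35, 1, 1, 1], [43, 49, 13, 5, 56], [30, 50, 8, 3, 19], [31, 57, 1, 1, 1]]
tub_mid [645. 315. 157.]
jar_mid [ 574. -318.  132.]
funnel_mid [468. 329.  32.]
scoop_mid [ 410. -280.   34.]
```

The back edge is at the face, yaw is -6.0° (the kerb is -6.1°), it is centred to about 1 mm, and the bystanders have not moved.

```bash
python3 -c "
from workcell import ctrl
print(ctrl.hand_in())"
```

```text
the job is handed in; nothing more can be done
None
```

I unhooked the orange basket, set it on the mat and pushed it back until it seated against the tiles. It's square to them and about midway across, with both pegs in and the tub, jar, funnel and scoop unmoved; I handed it in at about 49 s (no verdict returned).

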